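# Mix the thinner bottle and hold it up for inspection

### The arm

A 7-joint arm with a two-finger parallel gripper is mounted at the origin on a cart in front of the work surface, level with it; the furniture and walls round the work are solid. World frame = base frame: x ahead of the robot, y to its left, z up, the work surface at z = 0. Lengths are in mm, angles in degrees, forces in N, time in s.
With the tool pointing down it reaches from about 400 to 850 mm from the base axis. Payload 4.5 kg.
Tool frame: the origin (TCP) lies at the very end of the fingers, on their centre line; the grasp point (between the pads) lies 19 mm behind it; z points along the fingers, y is the line along which they close (so a half turn about z gives the same grasp; the last joint's range is limited). The gripper opens to 85 mm and grips with 20 to 120 N. Pads are 22 mm wide; open, the fingers measure 114 mm over their backs; the gripper's body (76 mm by 85 mm) begins 54 mm behind the grasp point. The pads swing forward as they close: fully open they stand 13 mm farther back than shut.
Start: joints at [-69.339, 39.483, -11.15, 89.685, 9.013, 51.709, -12.324], TCP at [200.615, 591.953, 231.317] pointing down, gripper open.
Joint ranges: [-172.22, 172.22], [-26.19, 119.32], [-84.43, 86.54], [7.71, 146.69], [-57.33, 237.33], [2.42, 119.75], [-152.13, 152.13]. Speed limits (degrees/s): [147.25, 147.25, 180, 180, 180, 180, 180].

### API

Orientations are given as [roll, pitch, yaw] about the fixed x, y, z axes, in that order (R = Rz(yaw) Ry(pitch) Rx(roll)).
In Python, from plant import env gives the robot as it stands.
- The arm moves only by the shell command python3 -m handwheel 'ROWS'. ROWS is JSON, a list of rows, each a list of 7 numbers: the shift along the world's x, y, z in cm, then the turn, a rotation vector about the world's x, y, z in degrees, then the gripper command: -1 is fully open, 1 is shut, values between are in proportion. A call has exactly 8 rows; each row shifts and turns the commanded pose from where the row before left it; what a row does not reach is not made up. A row lasts 1/12 s, in which the tool goes at most 41.7 mm and 7.16 degrees, less where a joint would pass 70% of its speed; a pose out of reach is approached as far as the arm can. A call is refused whole if a number of a shift passes 4.17 or a number of a turn 7.16, either way. A call with a gripper value outside its range is refused whole. The fingers move at their own pace and stop on an object; the grip force is fixed at half the most. Time passes only in rows, so rows that do not move let the fingers close, or fill a call up. It gives the time, the measured TCP pose, the force, the opening and the grip force at its end, in the units of the state.
- env.read_state(): the state, without advancing time (a new reading comes with each control period).
- env.camera(name): name is "scene" or "top" or "wrist"; returns a dict with "frame" (480x640x3 uint8, blue, green, red), "intrinsics" (3x3 intrinsics, pixels), "rvec" (rotation vector, rad) and "tvec" (3), from world to camera coordinates, as OpenCV has them; the wrist camera has in their place "tool_from_camera" (4x4, takes a point from camera to tool coordinates, whose origin is the TCP and whose axes are the flange's). Camera axes: x right, y down, z forward; pixel columns grow to the right and rows downward; lengths in mm; the calibration is good to about 2 mm. A picture is of the moment at which its call begins: read the wrist's pose just before it. There is no depth.
- env.job_done(): hands the job in; it is judged then, once.
The state is a dict: "time": time; "qpos": joint angles; "joint_velocities": joint speeds; "joint_torque": joint torques, N m; "position": TCP position; "ee_rot": TCP orientation; "contact_force": force on the tool from outside, world axes, zero at the start; "wrist_torque": the same for the moment, N m; "finger_gap": finger opening in mm; "gripper_force": force on a finger pad.
Only numpy, scipy, OpenCV 4.12 (cv2) and the standard library are available. Lean on these libraries where they do the work, as an engineer would, in place of code of your own. Each camera call takes 0.05 s, during which the arm holds its last target. There are 200 camera calls.

### The job

Take the tallest of the three loose capped bottles in the middle of the table and press it, upright and centred, down into the rubber cup of the bottle mixer until the sprung cup is fully depressed, and keep it pressed down for two seconds. Then lift it straight up clear of the cup and hold it upright and still over the mixer, its bottom about ten centimetres above the cup, so that it can be checked for sediment: finish while still holding it there, do not put it down. Leave the other things where they stand.

Things in the scene. Friction and masses are not known exactly. Their poses are not given: they have to be found in the camera images.
- thinner: The bottle to mix: plain whitish round bottle with a dark screw cap, 49 mm in diameter up to 80 mm, shoulder above, cap 30 mm in diameter, 110 mm high in all, about 0.12 kg, standing upright on the table. Its cap is fixed. Origin: centre of its underside, z up along the bottle.
- paint_pale: Bystander: small paint bottle with a black cap, 39 mm in diameter, 74 mm high; its place may be swapped with that of the other bottles. Origin: centre of its underside.
- paint_dark: Bystander: small paint bottle with a black cap, 39 mm in diameter, 74 mm high; its place may be swapped with that of the other bottles. Origin: centre of its underside.
- glass: Bystander: drinking glass, 87 mm in diameter, 100 mm high. Origin: centre of its underside.
- mug: Bystander: small mug, 62 mm high, 66 mm in diameter, with a handle. Origin: centre of its underside.
- mixer: Bottle mixer fixed to the table: white housing 120 x 104 mm and 53 mm high with a dial and a switch on its front (-x), and a black round rubber cup on top. Origin: centre of its underside, z up.
- mixer_seat (a point): Middle of the flat inner floor of the mixer's cup while the cup is up (67 mm above the table; it does not move with the cup). The cup is 60 mm in diameter at its floor, opening to 68 mm at its rim, which is 9 mm above the floor; 76 mm outside.
- mixer_cup (a joint): How far the mixer's sprung cup is pressed down, in m: 0 = up, 0.008 = fully depressed, against a hard stop. Takes about 2.5 N to start and 6.5 N to be fully down; it springs back up when released.
Not all that is in view belongs to the job. Leave any purple or turquoise look-alike of the thinner alone.

How it is judged (in metres and radians):
On the way:
1. the held tall bottle, upright in the mixer's cup, presses it fully down (7 mm or more of 8 mm) for 1.5 s (value of joint mixer_cup above 0.007 m and contact force between the fingers and thinner above 0.5 N and horizontal distance between thinner and mixer_seat below 0.012 m and angle between thinner's own z axis and vertical below 0.2 rad), for 1.5 s.
At the end, for the whole second after the job is handed in: The tall bottle is held in the gripper, touching nothing of the mixer, whose cup has sprung back up; its bottom is 60 to 150 mm above the cup's floor and within 50 mm sideways of its middle, it leans less than 8 degrees and is still (under 20 mm/s and 0.15 rad/s) (contact force between the fingers and thinner above 0.5 N and contact force between mixer and thinner below 0.1 N and value of joint mixer_cup below 0.002 m and z of thinner in the frame of mixer_seat between 0.06 and 0.15 m and horizontal distance between thinner and mixer_seat below 0.05 m and angle between thinner's own z axis and vertical below 0.14 rad and linear speed of thinner below 0.02 m/s and angular speed of thinner below 0.15 rad/s); the arm keeps its last pose, push and grip.
It fails at once if another bottle, the glass or the mug is moved by more than 40 mm (or knocked over) (distance of any of paint_pale, paint_dark, glass, mug from where it was at the start of the episode above 0.04 m or angle between any of paint_pale, paint_dark, glass, mug's own z axis and vertical above 0.5 rad).
It fails at once if the tall bottle is tipped by more than 45 degrees (angle between thinner's own z axis and vertical above 0.785 rad).
It also fails if it takes over 48 s, if anything falls off the work surface, if the arm or the gripper's body presses on something with over 40 N, if the wrist force passes 120 N, or if a joint passes its speed limit or range.

## Working session

There is one attempt and no reset: what is moved stays moved. The work goes in short steps, Python scripts to look and compute and a shell command to move; the robot and the scene stay as the last step left them, time stands still between calls to the robot, and variables do not carry over. Pictures are saved under pics/ and viewed, at most 10 in all, crops included, and the job is handed in when it is done.

```bash
mkdir -p pics; cat > h.py <<'E'
import numpy as np,cv2
from plant import env
def cam(n):
    c=env.camera(n); return c
def ray(c,uv,z):
    K=np.array(c["intrinsics"]);R,_=cv2.Rodrigues(np.array(c["rvec"],float));t=np.array(c["tvec"],float).ravel()
    o=-R.T@t
    d=R.T@np.linalg.inv(K)@np.array([uv[0],uv[1],1.])
    return o+d*(z-o[2])/d[2]
def proj(c,p):
    return cv2.projectPoints(np.array(p,float).reshape(-1,3),np.array(c["rvec"],float),np.array(c["tvec"],float),np.array(c["intrinsics"],float),None)[0].reshape(-1,2)
E
python3 - <<'E'
from h import *
import pickle
d={}
for n in("top","scene"):
    d[n]=cam(n); cv2.imwrite(f"pics/{n}.png",d[n]["frame"])
pickle.dump(d,open("d.pkl","wb"))
s=env.read_state();print(s["time"],s["position"],s["ee_rot"],s["finger_gap"])
E
```

```text
0.1 [200.45055488 591.36977019 230.566737  ] [-1.79904740e+02  3.66464457e-03  1.61280027e+02] 85.50450120783663
```

View pics/top.png

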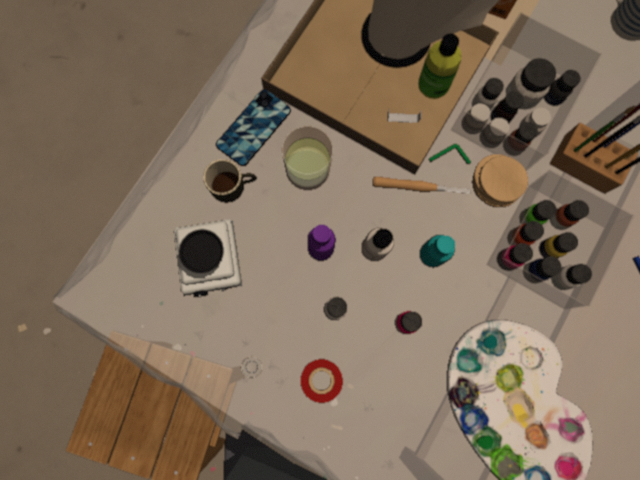

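View pics/scene.png

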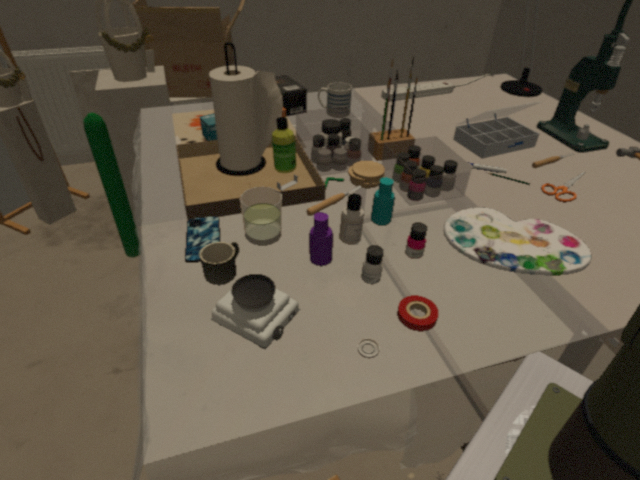

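Candidates for the thinner in the top view are the whitish bottle (380,241), the purple look-alike (320,241), the turquoise look-alike (438,249), the small grey bottle (336,307) and the small pink bottle (408,322). I choose the whitish tall bottle with the dark cap, at (380,241) in top and (352,220) in scene. The mixer cup is at top (201,252).

```bash
python3 - <<'E'
from h import *
import pickle
d=pickle.load(open("d.pkl","rb"));t,s=d["top"],d["scene"]
a=cv2.resize(t["frame"][170:320,160:360+100],None,fx=2.6,fy=2.6,interpolation=2)[:, :800]
b=cv2.resize(s["frame"][180:360,200:460],None,fx=1.15,fy=1.15)
b=cv2.resize(s["frame"][180:350,195:435],None,fx=1.2,fy=1.2)
W=np.zeros((600,800,3),np.uint8);W[:a.shape[0],:a.shape[1]]=a;W[392:392+b.shape[0],:b.shape[1]]=b
cv2.imwrite("pics/crop.png",W[:600])
r=lambda x:np.round(x,1)
print("thin",r(ray(t,(381,237),110)),r(ray(s,(354,200),110)))
for n,uv,z in(("purple",(321,233),110),("turq",(441,243),110),("grey",(337,307),74),("pink",(409,321),74),("cup",(201,252),76),("glass",(307,145),50),("mug",(223,179),62)):print(n,r(ray(t,uv,z)))
print("cup scene",r(ray(s,(254,291),76)))
for c in(t,s):print(r(proj(c,[[0,0,0],[400,0,0],[400,300,0],[200,592,0]])).tolist())
E
```

```text
thin [ 559.2 -171.   110. ] [ 552.6 -163.6  110. ]
purple [563.9 -75.  110. ]
turq [ 551.2 -266.6  110. ]
grey [ 449.4 -103.4   74. ]
pink [ 429.1 -219.8   74. ]
cup [535.5 122.3  76. ]
glass [737.5 -48.8  50. ]
mug [667.2  95.2  62. ]
cup scene [531.7 127.7  76. ]
[[266.9, 594.6], [275.2, 337.8], [103.0, 334.6], [-84.4, 453.3]]
[[597.9, 480.7], [359.2, 320.2], [226.9, 440.1], [90.4, 886.9]]
```

View pics/crop.png

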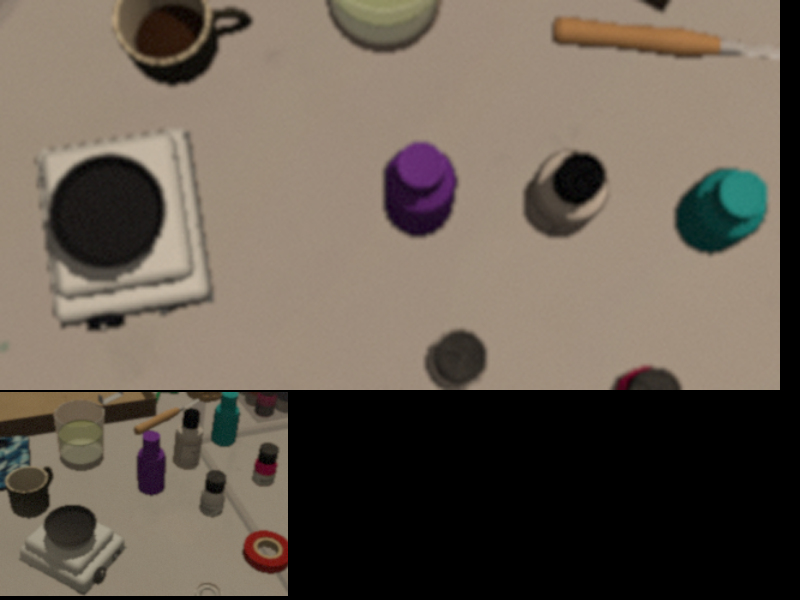

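The crop shows the plain whitish bottle with the dark cap at crop (579,178), which is top (383,238). It stands between purple and turquoise, and the mixer cup is at top (201,251). I'll move above the bottle, turning the fingers to close along x so they clear the look-alikes.

```bash
python3 -m handwheel '[[2,-2,0,0,0,-3,-1],[2.6,-2.6,0,0,0,-3,-1],[2.6,-2.6,0,0,0,-3,-1],[2.6,-2.6,0,0,0,-3,-1],[2.6,-2.6,0,0,0,-3,-1],[2.6,-2.6,0,0,0,-3,-1],[2.6,-2.6,0,0,0,-3,-1],[2.6,-2.6,0,0,0,-3,-1]]' && python3 -m handwheel '[[1.4,-3.5,0,0,0,-3,-1],[1.4,-3.5,0,0,0,-3,-1],[1.4,-3.5,0,0,0,-3,-1],[1.4,-3.5,0,0,0,-3,-1],[1.4,-3.5,0,0,0,-3,-1],[1.4,-3.5,0,0,0,-3,-1],[1.4,-3.5,0,0,0,-3,-1],[1.4,-3.5,0,0,0,-3,-1]]' && python3 -m handwheel '[[0.5,-3.8,0,0,0,-3,-1],[0.5,-3.8,0,0,0,-3,-1],[0.5,-3.8,0,0,0,-3,-1],[0.5,-3.8,0,0,0,-3,-1],[0.5,-3.8,0,0,0,-3,-1],[0.5,-3.8,0,0,0,-3,-1],[0.3,-2.5,0,0,0,-3,-1],[0,0,0,0,0,-2,-1]]'
```

```text
time: 0.77
position: [403.4, 388.3, 231.0]
ee_rot: [-180.0, 0.0, 137.1]
contact_force: [0.7, 0.5, -0.4]
finger_gap: 85.6
gripper_force: 0.0
time: 1.43
position: [514.7, 108.1, 231.1]
ee_rot: [-180.0, -0.0, 113.1]
contact_force: [0.2, 0.4, 1.0]
finger_gap: 85.5
gripper_force: 0.0
time: 2.1
position: [547.0, -151.7, 231.2]
ee_rot: [180.0, 0.3, 89.5]
contact_force: [0.6, 1.1, 0.1]
finger_gap: 85.4
gripper_force: 0.0
```

```bash
cat >> h.py <<'E'
from scipy.spatial.transform import Rotation as Ro
def wray(c,s,uv,z):
    T=np.array(c["tool_from_camera"],float);R=Ro.from_euler("xyz",s["ee_rot"],degrees=True).as_matrix()
    o=R@T[:3,3]+s["position"];d=R@T[:3,:3]@np.linalg.inv(c["intrinsics"])@np.array([uv[0],uv[1],1.])
    return o+d*(z-o[2])/d[2]
E
python3 - <<'E'
from h import *
import pickle
s=env.read_state();c=cam("wrist");pickle.dump((s,c),open("w1.pkl","wb"));cv2.imwrite("pics/w1.png",c["frame"])
print(s["position"],s["ee_rot"])
E
```

```text
[ 546.9729268  -151.67071018  231.1815224 ] [179.98672326   0.31714205  89.54071194]
```

View pics/w1.png

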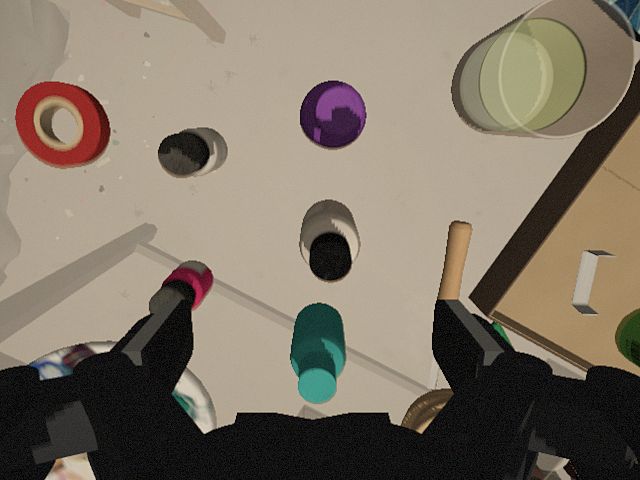

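The cap top of the whitish bottle is at (330,257), the purple bottle is at (333,115), the turquoise one at (317,385), and the fingers straddle it along x.

```bash
python3 - <<'E'
from h import *
import pickle
s,c=pickle.load(open("w1.pkl","rb"))
for n,uv,z in(("thin cap",(330,257),110),("body top",(329,230),80),("purple",(334,120),110),("turq",(317,385),110)):
  print(n,np.round(wray(c,s,uv,z),1))
E
```

```text
thin cap [ 557.7 -169.9  110. ]
body top [ 558.1 -158.1   80. ]
purple [559.8 -79.1 110. ]
turq [ 548.3 -271.8  110. ]
```

```bash
python3 -m handwheel '[[0.6,-1,0,0,0,0,-1],[0.5,-0.8,0,0,0,0,-1],[0,0,-1.5,0,0,0,-1],[0,0,-2,0,0,0,-1],[0,0,-2,0,0,0,-1],[0,0,-2,0,0,0,-1],[0,0,-2,0,0,0,-1],[0,0,-1.5,0,0,0,-1]]' && python3 -m handwheel '[[0,0,0,0,0,0,-1],[0,0,-1.6,0,0,0,-1],[0,0,-1.6,0,0,0,-1],[0,0,-1.6,0,0,0,-1],[0,0,-1.6,0,0,0,-1],[0,0,-1.2,0,0,0,-1],[0,0,0,0,0,0,-1],[0,0,0,0,0,0,-1]]'
```

```text
time: 2.82
position: [558.2, -160.0, 119.6]
ee_rot: [-179.9, -0.1, 90.4]
contact_force: [-0.6, 0.4, 0.3]
finger_gap: 85.5
gripper_force: 0.0
time: 3.48
position: [558.7, -160.8, 45.4]
ee_rot: [-180.0, -0.0, 90.3]
contact_force: [-0.0, 0.9, 0.2]
finger_gap: 85.4
gripper_force: 0.0
```

```bash
python3 -m handwheel '[[0,-0.5,0,0,0,0,-1],[0,-0.4,0,0,0,0,-1],[0,0,0,0,0,0,-1],[0,0,0,0,0,0,-1],[0,0,0,0,0,0,-1],[0,0,0,0,0,0,-1],[0,0,0,0,0,0,-1],[0,0,0,0,0,0,-1]]'; python3 - <<'E'
from h import *
import pickle
s=env.read_state();c=cam("wrist");pickle.dump((s,c),open("w2.pkl","wb"));cv2.imwrite("pics/w2.png",c["frame"])
E
```

```text
time: 4.15
position: [558.6, -169.8, 45.4]
ee_rot: [180.0, -0.0, 90.3]
contact_force: [0.3, 0.4, 0.6]
finger_gap: 85.5
gripper_force: 0.0
```

View pics/w2.png

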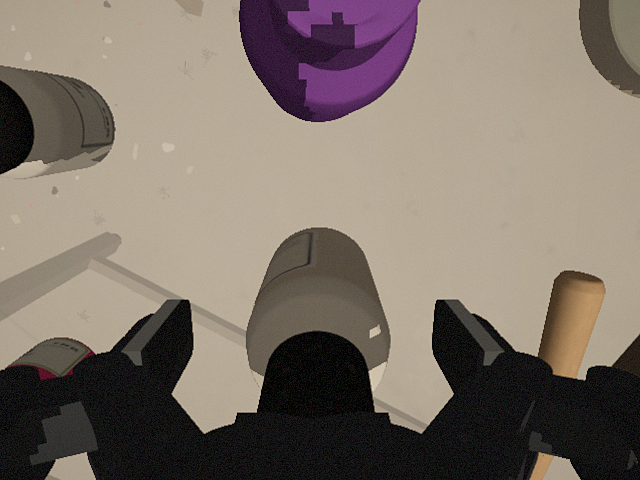

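The bottle is centred between the fingers along x at about (318,330). Its bottom front edge is at (317,228), which I'll use to check y.

```bash
python3 - <<'E'
from h import *
import pickle
s,c=pickle.load(open("w2.pkl","rb"))
print(wray(c,s,(317,228),0)-[0,24.5,0]); print(wray(c,s,(247,335),80),wray(c,s,(390,335),80)); print(wray(c,s,(317,331),110)-[0,15,0])
E
python3 -m handwheel '[[0,0,0,0,0,0,1],[0,0,0,0,0,0,1],[0,0,0,0,0,0,1],[0,0,0,0,0,0,1],[0,0,0,0,0,0,1],[0,0,0,0,0,0,1],[0,0,0,0,0,0,1],[0,0,0,0,0,0,1]]'
```

```text
[ 559.49873185 -173.23165289    0.        ]
[ 537.8812019 -162.8893901   80.       ] [ 580.67148016 -162.59207825   80.        ]
[ 558.37950506 -160.59235871  110.        ]
time: 4.87
position: [559.2, -170.1, 45.8]
ee_rot: [179.9, 0.0, 90.3]
contact_force: [0.1, -0.4, 4.9]
finger_gap: 47.0
gripper_force: 61.0
```

```bash
python3 -m handwheel '[[0,0,0.5,0,0,0,1],[0,0,1.5,0,0,0,1],[0,0,2.5,0,0,0,1],[0,0,3,0,0,0,1],[0,0,3,0,0,0,1],[0,0,3,0,0,0,1],[0,0,2.5,0,0,0,1],[0,0,1.5,0,0,0,1]]' && python3 -m handwheel '[[0,1,0.5,0,0,0,1],[-0.2,2,0,0,0,0,1],[-0.3,3,0,0,0,0,1],[-0.3,3.5,0,0,0,0,1],[-0.3,3.5,0,0,0,0,1],[-0.3,3.5,0,0,0,0,1],[-0.3,3.5,0,0,0,0,1],[-0.3,3.5,0,0,0,0,1]]' && python3 -m handwheel '[[-0.3,2.5,0,0,0,0,1],[-0.2,1.8,0,0,0,0,1],[0,1,0,0,0,0,1],[0,0.5,0,0,0,0,1],[0,0,0,0,0,0,1],[0,0,0,0,0,0,1],[0,0,0,0,0,0,1],[0,0,0,0,0,0,1]]';python3 - <<'E'
from h import *
import pickle
s=env.read_state();d={n:cam(n) for n in("top","wrist","scene")};pickle.dump((s,d),open("w3.pkl","wb"))
a=cv2.resize(d["wrist"]["frame"],(533,400));W=np.zeros((600,800,3),np.uint8);W[:400,:533]=a
W[:300,533:]=cv2.resize(d["scene"]["frame"][130:350,160:356],(267,300))
W[400:600,:400]=cv2.resize(d["top"]["frame"][200:300,150:350],(400,200))
cv2.imwrite("pics/w3.png",W)
E
```

```text
time: 5.53
position: [559.0, -170.4, 223.0]
ee_rot: [179.9, 0.0, 90.3]
contact_force: [-0.4, -0.0, -1.6]
finger_gap: 47.0
gripper_force: 61.7
time: 6.2
position: [536.7, 67.3, 224.0]
ee_rot: [-179.8, 0.0, 90.3]
contact_force: [-0.0, 0.1, -1.1]
finger_gap: 46.6
gripper_force: 61.7
time: 6.87
position: [533.8, 121.1, 225.3]
ee_rot: [180.0, 0.1, 90.1]
contact_force: [-0.9, -0.9, -1.2]
finger_gap: 46.9
gripper_force: 61.7
```

View pics/w3.png

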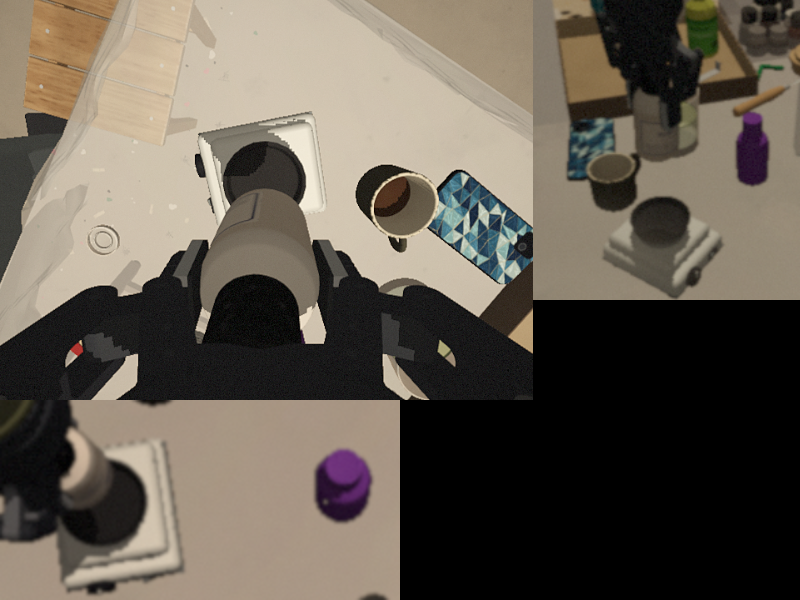

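The bottle is held upright. The mixer cup's outer rim in the wrist view spans x 266..366 with its top edge at y 168 (full-resolution pixels), and the bottle's bottom front edge is at (314,226).

```bash
python3 - <<'E'
from h import *
import pickle
s,d=pickle.load(open("w3.pkl","rb"));c=d["wrist"]
r=lambda x:np.round(x,1)
print("bottle",r(wray(c,s,(314,226),179.7)-[0,24.5,0]))
print("rim top->",r(wray(c,s,(316,168),76)-[0,38,0]),"inner",r(wray(c,s,(316,174),76)-[0,34,0]))
for v in(205,212,220):print("L/R",r(wray(c,s,(266,v),76)),r(wray(c,s,(366,v),76)))
D=pickle.load(open("d.pkl","rb"))
for n in D:
  f=D[n]["frame"];g=cv2.cvtColor(f,cv2.COLOR_BGR2GRAY)
  x0,y0,x1,y1=(165,215,245,300) if n=="top" else (225,265,285,330)
  m=(g[y0:y1,x0:x1]<55).astype(np.uint8)
  k,l,st,ce=cv2.connectedComponentsWithStats(m);i=1+np.argmax(st[1:,4])
  print(n,st[i],r(ce[i]+[x0,y0]),r(ray(D[n],ce[i]+[x0,y0],76)))
  th=np.linspace(0,2*np.pi,60)
  best=[]
  for X in range(524,546,1):
    for Y in range(112,136,1):
      p=proj(D[n],np.c_[X+38*np.cos(th),Y+38*np.sin(th),76+0*th]);q=cv2.GaussianBlur(g,(3,3),0).astype(float)
      pi=proj(D[n],np.c_[X+33*np.cos(th),Y+33*np.sin(th),76+0*th]);po=proj(D[n],np.c_[X+44*np.cos(th),Y+44*np.sin(th),76+0*th])
      S=lambda a:cv2.remap(q.astype(np.float32),a[:,:1].astype(np.float32),a[:,1:].astype(np.float32),1).mean()
      best.append((S(po)-S(p)*.0-S(pi),X,Y))
  print(sorted(best)[-4:])
E
```

```text
bottle [533.3 118.6 179.7]
rim top-> [534.9 124.   76. ] inner [534.9 123.7  76. ]
L/R [498.1 134.8  76. ] [572.  135.1  76. ]
L/R [497.9 129.6  76. ] [572.2 129.8  76. ]
L/R [497.8 123.5  76. ] [572.4 123.8  76. ]
top [  14   15   44   43 1484] [200.6 251.4] [536.5 123.   76. ]
[(np.float32(136.32549), 535, 124), (np.float32(136.75798), 536, 124), (np.float32(136.93103), 535, 123), (np.float32(137.47336), 536, 123)]
scene [   7   10   43   36 1174] [253.4 291.6] [531.4 129.3  76. ]
[(np.float32(79.048676), 534, 128), (np.float32(79.7392), 534, 127), (np.float32(79.81018), 535, 126), (np.float32(79.90459), 535, 127)]
```

```bash
python3 -m handwheel '[[0.15,0.5,-0.5,0,0,0,1],[0,0,-1.5,0,0,0,1],[0,0,-2,0,0,0,1],[0,0,-2,0,0,0,1],[0,0,-2,0,0,0,1],[0,0,-1.5,0,0,0,1],[0,0,-0.9,0,0,0,1],[0,0,0,0,0,0,1]]' && python3 -m handwheel '[[0,0,-0.2,0,0,0,1],[0,0,-0.2,0,0,0,1],[0,0,-0.2,0,0,0,1],[0,0,-0.2,0,0,0,1],[0,0,-0.2,0,0,0,1],[0,0,-0.2,0,0,0,1],[0,0,0,0,0,0,1],[0,0,0,0,0,0,1]]'
```

```text
time: 7.68
position: [533.9, 127.9, 119.4]
ee_rot: [-179.8, 0.0, 90.3]
contact_force: [0.2, 1.0, -2.0]
finger_gap: 46.7
gripper_force: 61.6
time: 8.35
position: [535.6, 128.1, 109.7]
ee_rot: [179.9, -0.0, 90.3]
contact_force: [-0.3, -0.2, 3.1]
finger_gap: 46.8
gripper_force: 62.1
```

```bash
python3 -m handwheel '[[0,0,-0.2,0,0,0,1],[0,0,-0.2,0,0,0,1],[0,0,-0.1,0,0,0,1],[0,0,0,0,0,0,1],[0,0,0,0,0,0,1],[0,0,0,0,0,0,1],[0,0,0,0,0,0,1],[0,0,0,0,0,0,1]]'
```

```text
time: 9.02
position: [535.6, 128.1, 104.8]
ee_rot: [179.9, -0.0, 90.3]
contact_force: [-0.4, 1.1, 6.8]
finger_gap: 46.9
gripper_force: 62.3
```

```bash
python3 -m handwheel '[[0,0,-0.1,0,0,0,1],[0,0,-0.1,0,0,0,1],[0,0,0,0,0,0,1],[0,0,0,0,0,0,1],[0,0,0,0,0,0,1],[0,0,0,0,0,0,1],[0,0,0,0,0,0,1],[0,0,0,0,0,0,1]]'
```

```text
time: 9.68
position: [535.8, 128.1, 104.5]
ee_rot: [179.9, -0.0, 90.3]
contact_force: [-2.4, -0.0, 22.2]
finger_gap: 46.8
gripper_force: 63.5
```

Moving only 0.3 mm raised the force to 22 N, so the cup is on its hard stop. I'll hold for over 2 s.

```bash
for i in 1; do python3 -m handwheel '[[0,0,0,0,0,0,1],[0,0,0,0,0,0,1],[0,0,0,0,0,0,1],[0,0,0,0,0,0,1],[0,0,0,0,0,0,1],[0,0,0,0,0,0,1],[0,0,0,0,0,0,1],[0,0,0,0,0,0,1]]' && python3 -m handwheel '[[0,0,0,0,0,0,1],[0,0,0,0,0,0,1],[0,0,0,0,0,0,1],[0,0,0,0,0,0,1],[0,0,0,0,0,0,1],[0,0,0,0,0,0,1],[0,0,0,0,0,0,1],[0,0,0,0,0,0,1]]' && python3 -m handwheel '[[0,0,0,0,0,0,1],[0,0,0,0,0,0,1],[0,0,0,0,0,0,1],[0,0,0,0,0,0,1],[0,0,0,0,0,0,1],[0,0,0,0,0,0,1],[0,0,0,0,0,0,1],[0,0,0,0,0,0,1]]'; done
python3 - <<'E'
from h import *
d={n:cam(n) for n in("scene","wrist")}
W=np.zeros((400,800,3),np.uint8);W[:,:533]=cv2.resize(d["wrist"]["frame"],(533,400));W[:300,533:]=cv2.resize(d["scene"]["frame"][160:370,160:347],(267,300))
cv2.imwrite("pics/w4.png",W)
E
```

```text
time: 10.35
position: [535.7, 128.1, 104.4]
ee_rot: [179.9, -0.0, 90.3]
contact_force: [-2.3, 0.4, 20.8]
finger_gap: 46.6
gripper_force: 63.5
time: 11.02
position: [535.7, 128.1, 104.5]
ee_rot: [179.9, -0.0, 90.3]
contact_force: [-2.5, -0.3, 21.1]
finger_gap: 46.9
gripper_force: 63.5
time: 11.68
position: [535.7, 128.1, 104.4]
ee_rot: [179.9, -0.0, 90.3]
contact_force: [-3.0, -0.2, 21.4]
finger_gap: 47.0
gripper_force: 63.5
```

View pics/w4.png

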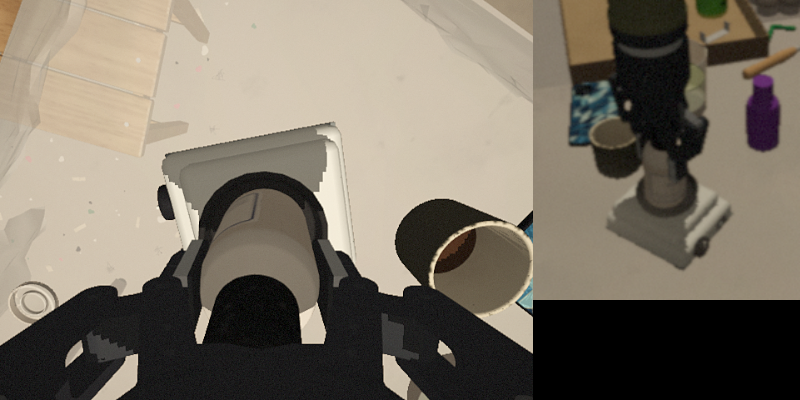

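The bottle sits upright inside the depressed cup, centred near wrist-view crop (263,240). Its bottom works out at z≈59, which is 67−8 and so fully down. Next I lift it straight up.

```bash
python3 -m handwheel '[[0,0,0.5,0,0,0,1],[0,0,1.2,0,0,0,1],[0,0,1.8,0,0,0,1],[0,0,2,0,0,0,1],[0,0,2,0,0,0,1],[0,0,1.8,0,0,0,1],[0,0,1,0,0,0,1],[0,0,0.5,0,0,0,1]]' && python3 -m handwheel '[[0,0,0.1,0,0,0,1],[0,0,0,0,0,0,1],[0,0,0,0,0,0,1],[0,0,0,0,0,0,1],[0,0,0,0,0,0,1],[0,0,0,0,0,0,1],[0,0,0,0,0,0,1],[0,0,0,0,0,0,1]]' 
python3 - <<'E'
from h import *
d={n:cam(n) for n in("scene","wrist")}
W=np.zeros((400,800,3),np.uint8);W[:,:533]=cv2.resize(d["wrist"]["frame"],(533,400));W[:300,533:]=cv2.resize(d["scene"]["frame"][160:370,160:347],(267,300))
cv2.imwrite("pics/w5.png",W)
E
```

```text
time: 12.45
position: [535.3, 127.9, 211.1]
ee_rot: [179.9, -0.0, 90.3]
contact_force: [-0.9, -0.4, -1.8]
finger_gap: 46.6
gripper_force: 61.7
time: 13.12
position: [535.1, 127.9, 211.1]
ee_rot: [-180.0, 0.0, 90.3]
contact_force: [-0.3, 0.5, -2.5]
finger_gap: 46.4
gripper_force: 61.7
```

View pics/w5.png

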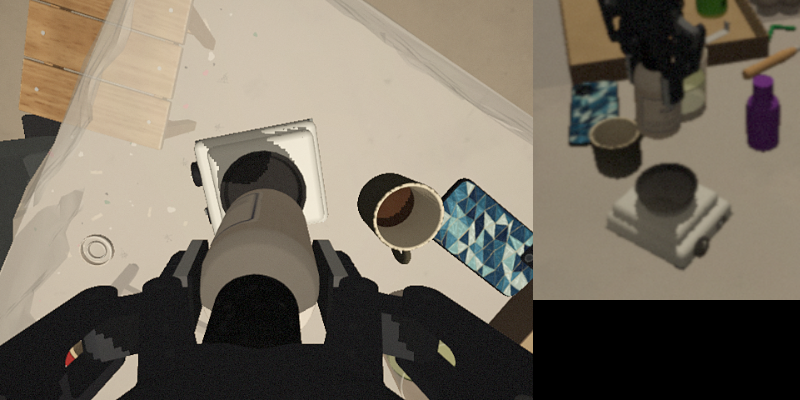

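The bottle is held upright at wrist-view crop (263,250), about 99 mm above the cup. The cup has sprung back up and nothing else has moved.

```bash
python3 -c "
from plant import env
print(env.job_done())"
```

```text
the job is handed in; nothing more can be done
None
```

I pressed the thinner bottle fully down in the mixer cup for over 2 s, lifted it straight up, and handed the job in with it held upright and still about 10 cm above the sprung-back cup; the judge returned no verdict.

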